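# Clamp the glued drawer

## Robot

A 6-joint arm with a two-finger parallel gripper is mounted at the origin on the work surface. World frame = base frame: x ahead of the robot, y to its left, z up, the work surface at z = 0. Lengths are in m, angles in rad, forces in N, time in s.
With the tool pointing down it reaches from about 0.4 to 0.825 m from the base axis. Payload 7 kg.
Tool frame: the origin (TCP) lies between the finger pads; the fingertips stand 14 mm ahead of it and the grasp point (between the pads) lies 5 mm behind it (manip.finger_overhang is the distance from the TCP to the fingertips, in m); x points along the fingers, z is the direction in which the jaws open and shut, and the axes are right-handed (so a half turn about x gives the same grasp; the last joint's range is limited). The gripper opens to 88 mm and grips with 3 to 60 N. Pads are 19 mm wide; open, the fingers measure 130 mm over their backs; the gripper's body (78 mm by 193 mm) begins 47 mm behind the grasp point.
Start: joints at [-0.844, 0.359, 0.012, 0, -1.224, -0.288], TCP at [0.287, -0.611, 0.22] pointing down, gripper open.
Joint ranges: [-3.07, 3.07], [-1.43, 2.12], [-1.02, 1.25], [-3.03, 1.67], [-3.05, -0], [-3.03, 3.03]. Speed limits (rad/s): [2.39, 2.39, 3.01, 3.14, 3.14, 3.14].

## Interface

Orientations are given as a unit quaternion [x, y, z, w].
In Python, from bench import manip, vision, ticket gives the robot as it stands.
- The arm moves only by the tool servo_tool, never from a script. Its argument "steps" is text: rows parted by semicolons, each of 7 numbers parted by spaces: the shift along the tool's x, y, z in cm, then the turn, a rotation vector about the tool's x, y, z in degrees, then the finger opening in cm, from 0 to 8.76. A call has 1 to 20 rows; each row is the pose to reach, as a shift and turn from the pose commanded when the call began, along the tool's axes at that moment; what a row does not reach only later rows make up. A row lasts 1/8 s, in which the tool goes at most 62.5 mm and 10.7 degrees, less where a joint would pass 70% of its speed; a pose out of reach is approached as far as the arm can. A call with a gripper value outside its range is refused whole. The fingers move at their own pace and stop on an object; "grip_force" is the grip in N (left out, the last holds). Time passes only in rows, so rows that repeat a pose let the fingers close. It gives the time, the measured TCP pose, the force and the opening at its end, in the units of the state.
- manip.get_state(): the state, without advancing time (a new reading comes with each control period).
- vision.snapshot(name): name is "side" or "top"; returns a dict with "img" (420x560x3 uint8, blue, green, red), "range_z" (420x560 float32, m along the optical axis (not along the pixel's ray), 0 where there is no reading), "intrinsics" (3x3 intrinsics, pixels), "origin" and "rotation" of the camera in the world. Camera axes: x right, y down, z forward; pixel columns grow to the right and rows downward; lengths in m; the calibration is good to about 2 mm. A picture is of the moment at which its call begins.
- ticket.hand_in(): hands the job in, once; it reports no verdict.
The state is a dict: "time_s": time; "joints": joint angles; "qd": joint speeds; "joint_efforts": joint torques, N m; "position": TCP position; "orientation": TCP orientation; "contact_force": force on the tool from outside, world axes, zero at the start; "wrist_torque": the same for the moment, N m; "finger_gap": finger opening in m.
Only numpy, scipy, OpenCV 4.12 (cv2) and the standard library are available. Lean on these libraries where they do the work, as an engineer would, in place of code of your own. Each camera call takes 0.05 s, during which the arm holds its last target.

## Task

The small wooden drawer has just been glued up and lies between the jaws of one of the two F-clamps on the bench. Push that clamp's free jaw along its bar, by the lug on its head, until its pad bears on the drawer and the jaw tilts and binds; then tighten the screw by pulling its handle up and over towards the robot, past upright, until it leans about as far the other way. Leave the empty clamp alone and the drawer in its place.

Things in the scene. Friction and masses are not known exactly. Their poses are not given: they have to be found in the camera images.
- clamp: Steel F-clamp holding the drawer, lying flat, fixed to the bench; the other, identical clamp holds no drawer. Origin on the bench under the bar. Bar along y: 8 mm wide, y = -150 to +180 mm, top z = 42. Both arms (z 16 to 50) point to +x, away from the robot within 10 degrees. Fixed arm at the -y end (robot's right), its face at y = -120.
- jaw: That clamp's free jaw: head round the bar (55 mm in x, 50 in y, top z = 50), arm to +x. Origin under the head's middle, at bench height; axes as the clamp's, but turning with the jaw (2 to 5 degrees about vertical) as it tilts. Starts at clamp y = +50 to +90 mm, slides to -y with 6 N friction; its round pad (y = -45, x = 90, z = 30) meets the drawer when the jaw is at about y = +15.
- lug (a point): Middle of the upright lug on the free jaw's head, right over the bar, to push the jaw by: 30 mm in x, 14 mm in y, z = 50 to 81 mm above the bench. Pushed here to -y (clamp's axes), the jaw slides; once its pad is on the drawer, 12 to 20 N tilts and binds it, and it stays so.
- handle (a joint): Angle (rad) of that clamp's screw handle. At 0 it leans 0.6 from upright to +x, away from the robot; starts at 0 to 0.2; upright at 0.6; grows as its top goes to -x, towards the robot; stop at 1.8. Stiff (0.15 to 0.3 N m), stays where left. Pad advances 2.5 mm per rad. With the jaw bound it is tight beyond 1.0; aim at 1.2 to 1.4.
- handle_tip (a point): Centre of the 16 mm ball at the end of that handle, a steel bar 10 mm thick and 75 mm long from the screw's axis. The axis runs along y at x = 90, z = 30 mm of the jaw; the handle swings in the plane y = +60 of the jaw. Ball 92 to 105 mm above the bench. A fingertip on its +x side, 77 mm above the bench, moved straight to -x until 30 mm past the axis takes it over.
- drawer: The glued-up drawer: open wooden box, 140 mm (x) by 90 mm (y) by 50 mm high, walls 10 mm, 0.3 kg, loose on the bench, against the fixed arm. Origin at the centre of its underside.
- spare_jaw: Free jaw of the other, empty clamp (same shape; a loose offcut lies beside it). Origin and axes like jaw. Leave it alone.
Mind the look-alikes: they are no part of the job. What is shaped like the drawer but purple or turquoise is not meant.

How it is judged:
On the way, in this order (a step that is already met when the one before it is completed fails the run):
1. the jaw is pushed up to the drawer and tilts (over about 1 degree) before the handle is turned (angle between the y axis of jaw and the y axis of clamp, either way round above 0.02 rad and contact force between jaw and drawer above 1 N and value of joint handle below 0.4 rad), for 0.2 s.
2. the handle is pulled over and the screw is tight (value of joint handle above 0.85 rad and contact force between jaw and drawer above 8 N), for 0.2 s.
At the end, for the whole second after the job is handed in: The drawer sits clamped where it was (within 15 mm, flat on the bench, at rest): the jaw is tilted and bound on the bar (over 0.02 rad), its pad presses on the drawer with over 8 N, and the handle stands beyond 0.85 rad (all of step 2 and angle between the y axis of jaw and the y axis of clamp, either way round above 0.02 rad and distance of drawer from where it was at the start of the episode below 0.015 m and angle between drawer's own z axis and vertical below 0.1 rad and linear speed of drawer below 0.02 m/s); the robot touches nothing.
It fails at once if the empty clamp's jaw is moved by more than 10 mm (distance of spare_jaw from where it was at the start of the episode above 0.01 m).
It also fails if it takes over 40 s, if anything falls off the work surface, if the arm or the gripper's body presses on something with over 40 N, if the wrist force passes 120 N, or if a joint passes its speed limit or range.

## Working session

There is one attempt and no reset: what is moved stays moved. The work goes in short steps, Python scripts to look and compute and a tool call to move; the robot and the scene stay as the last step left them, time stands still between calls to the robot, and variables do not carry over. Pictures are saved under pics/ and viewed, and the job is handed in when it is done.

Besides the shell and the picture viewer there is one more tool, called after "Emit:" as name(argument=value, ...) on one line, values as JSON. servo_tool: Moves the arm, as the interface text tells. Its arguments: {"type":"object","properties":{"steps":{"type":"string"},"grip_force":{"type":"number"}},"required":["steps"]}

```bash
mkdir -p pics; ls; python3 - <<'E'
from bench import manip, vision, ticket
import cv2,numpy as np
print(manip.get_state(), manip.finger_overhang)
for n in("top","side"):
    s=vision.snapshot(n); cv2.imwrite(f"pics/{n}0.png",s["img"]); np.savez(f"pics/{n}0.npz",**s)
    print(n,s["intrinsics"],s["origin"],s["rotation"])
E
```

```text
pics
{'time_s': 0.0, 'joints': array([-8.43884903e-01,  3.59384492e-01,  1.10752588e-02, -3.36830798e-04,
       -1.22413764e+00, -2.88093238e-01]), 'qd': array([-0.00080047,  0.00085293, -0.00105377,  0.00010608, -0.00037563,
        0.00051066]), 'joint_efforts': array([-6.93799320e-04, -5.82724464e+01,  2.93061680e+01,  6.99759990e+00,
        6.99918033e-03, -1.43747975e-04]), 'position': array([ 0.28653701, -0.61060595,  0.21893381]), 'orientation': array([-0.59628717,  0.37895299,  0.59734807,  0.37948851]), 'contact_force': array([0.01152105, 0.25846317, 0.27424023]), 'wrist_torque': array([ 0.00762914, -0.02720843, -0.05370426]), 'finger_gap': 0.08773655547713635} 0.014
top [[543.74624086   0.         272.21184979]
 [  0.         543.74624086 201.12181168]
 [  0.           0.           1.        ]] [ 0.26020709 -0.09687739  1.55594263] [ 0.70705094 -0.70464175  0.03614119 -0.04746363]
side [[536.88368397   0.         285.97043838]
 [  0.         536.88368397 218.0590473 ]
 [  0.           0.           1.        ]] [-0.28926994  0.7020423   1.10464329] [-0.33785384  0.8541924  -0.36940036  0.14054716]
```

View pics/top0.png

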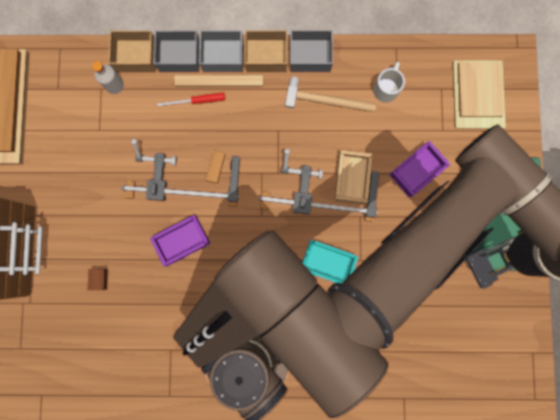

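View pics/side0.png

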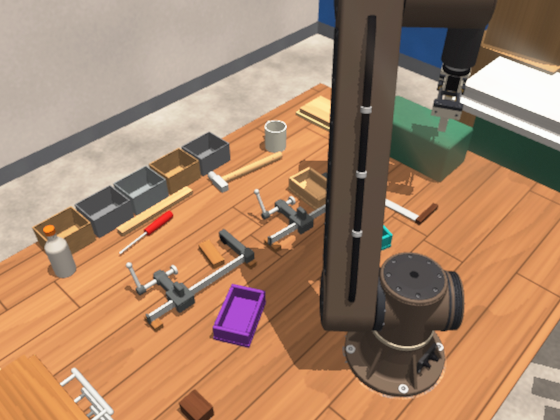

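The top view has +x up and +y left. Candidates:
- **Clamps:** clamp A has its head at about (157,190) with a loose offcut at (215,166), so it is empty. Clamp B has its head at about (303,203) with the wooden box at (353,177) between its jaws.
- **Boxes:** wooden (353,177), purple (180,240) and (420,168), turquoise (330,262).

I choose clamp B with the wooden drawer, and will check that in a crop.

```bash
cat > h.py <<'E'
import cv2,numpy as np
from scipy.spatial.transform import Rotation as R
def load(n): return dict(np.load(f"pics/{n}.npz"))
def rot(s):
    r=np.array(s["rotation"]); return r if r.shape==(3,3) else R.from_quat(r).as_matrix()
def ray(s,u,v):
    return rot(s)@np.linalg.inv(s["intrinsics"])@np.array([u,v,1.])
def onz(s,u,v,z):
    d=ray(s,u,v); o=s["origin"]; return o+d*(z-o[2])/d[2]
def dep(s,u,v):
    return s["origin"]+ray(s,u,v)*s["range_z"][int(round(v)),int(round(u))]
def proj(s,p):
    c=rot(s).T@(np.asarray(p)-s["origin"]); q=s["intrinsics"]@c; return q[:2]/q[2]
def crop(s,u0,v0,u1,v1,k,name):
    c=cv2.resize(s["img"][v0:v1,u0:u1],None,fx=k,fy=k,interpolation=cv2.INTER_CUBIC); cv2.imwrite(f"pics/{name}.png",c)
E
python3 - <<'E'
from h import *
t=load("top0"); s=load("side0"); print(t["rotation"].shape)
crop(t,250,135,400,225,5,"tc0"); crop(s,240,160,350,260,6,"sc0")
E
```

```text
(4,)
```

View pics/tc0.png

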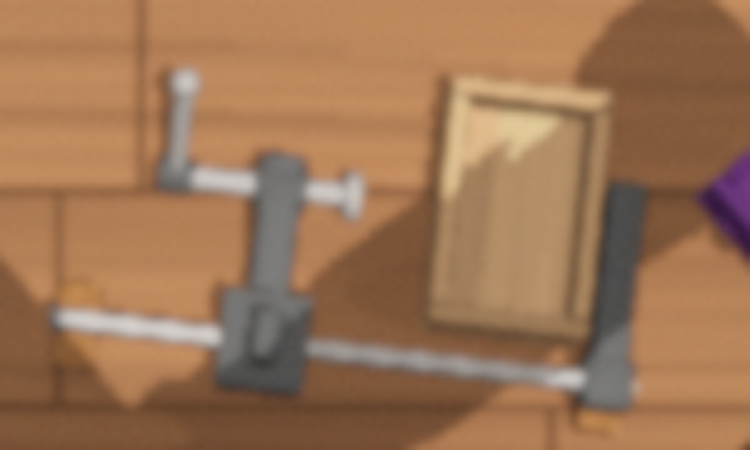

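View pics/sc0.png

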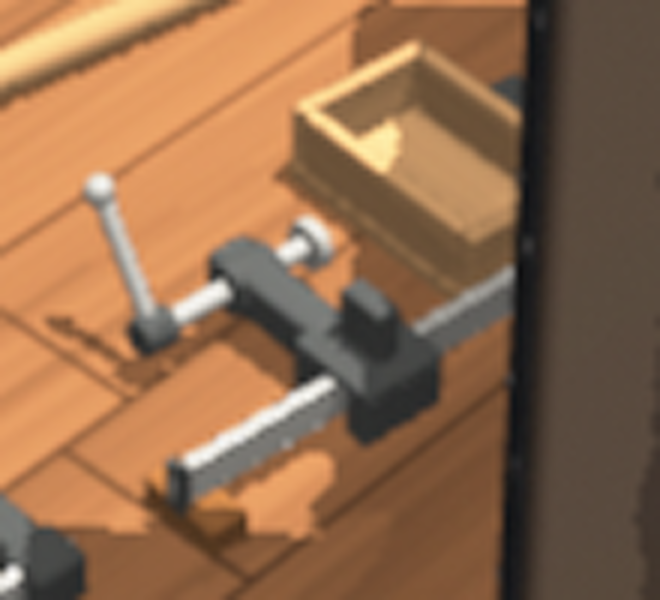

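The crop confirms it: wooden drawer between the jaws, lug at crop (268,330), handle ball at (184,82). Now measuring.

```bash
python3 - <<'E'
from h import *
t=load("top0"); s=load("side0")
T=lambda x,y:(250+x/5-.4,135+y/5-.4); S=lambda x,y:(240+x/6-.4,160+y/6-.4)
a=onz(t,*T(57,319),.042); b=onz(t,*T(585,379),.042); print("bar",a,b, (a-b))
d=(a-b)[:2]; yaw=np.arctan2(-d[0],d[1]); print("yaw deg",np.degrees(yaw))
def tri(p,q):
    o1,o2=t["origin"],s["origin"]; d1,d2=ray(t,*p),ray(s,*q)
    k=np.linalg.lstsq(np.c_[d1,-d2],o2-o1,rcond=None)[0]
    A=o1+k[0]*d1;B=o2+k[1]*d2; return (A+B)/2,np.linalg.norm(A-B)
print("ball",tri(T(184,82),S(100,187)), dep(t,*T(184,82)))
print("lug top z81",onz(t,*T(265,313),.081), onz(t,*T(265,335),.081), "headcorners z50",[onz(t,*T(*c),.05) for c in((222,290),(312,295),(300,393),(216,384))])
print("lug top side", onz(s,*S(372,298),.081))
print("hub",onz(t,*T(176,172),.03),"pad",onz(t,*T(354,194),.03))
print("drawer",[onz(t,*T(*c),.05) for c in((447,76),(611,92),(588,340),(430,320))])
R0=np.array([np.cos(yaw),np.sin(yaw)])
E
```

```text
bar [ 0.44774413 -0.04069112  0.042     ] [ 0.41470327 -0.33577     0.042     ] [0.03304086 0.29507889 0.        ]
yaw deg -6.3889659806886065
ball (array([ 0.57212323, -0.11149747,  0.09300659]), np.float64(0.00067392841452857)) [ 0.57057172 -0.11120558  0.10154631]
lug top z81 [ 0.4464883  -0.15581527  0.081     ] [ 0.43438437 -0.15578809  0.081     ] headcorners z50 [array([ 0.46329574, -0.13308295,  0.05      ]), array([ 0.46059155, -0.1832899 ,  0.05      ]), array([ 0.40563267, -0.17639185,  0.05      ]), array([ 0.41052948, -0.12972679,  0.05      ])]
lug top side [ 0.43237642 -0.15290228  0.081     ]
hub [ 0.53368575 -0.10742524  0.03      ] pad [ 0.52116778 -0.20851383  0.03      ]
drawer [array([ 0.58515677, -0.25976268,  0.05      ]), array([ 0.57608282, -0.35169499,  0.05      ]), array([ 0.43569128, -0.33652256,  0.05      ]), array([ 0.44668897, -0.24890622,  0.05      ])]
```

```bash
python3 - <<'E'
from h import *
from bench import manip
st=manip.get_state(); M=R.from_quat(st["orientation"]).as_matrix(); print(M.round(3))
ps=np.radians(-6.4); X=np.array([np.cos(ps),np.sin(ps),0]); Y=np.array([-np.sin(ps),np.cos(ps),0])
O=np.array([.4277,-.2196,0])
for z in(X,-X):
    x=np.array([0,0,-1.]); G=np.c_[x,np.cross(z,x),z]
    print(np.degrees((R.from_matrix(M).inv()*R.from_matrix(G)).as_rotvec()).round(2))
for n,p in(("above lug",O+Y*(.064+.007+.03)+[0,0,.15]),):
    print(n,p,((p-st["position"])@M*100).round(2))
E
```

```text
[[-0.001 -0.905 -0.425]
 [ 0.001 -0.425  0.905]
 [-1.     0.     0.001]]
[ 1.2154e+02  4.0000e-02 -1.0000e-01]
[-5.846e+01  8.000e-02  3.000e-02]
above lug [ 0.43895836 -0.11922944  0.15      ] [  6.95 -34.67  38.01]
```

Emit:
servo_tool(steps="0 -8.5 9.5 -14 0 0 0; 0 -17.3 19 -28 0 0 0; 0 -26 28.5 -43 0 0 0; 0 -34.7 38 -58.5 0 0 0; 0 -34.7 38 -58.5 0 0 0; 0 -34.7 38 -58.5 0 0 0; 0 -34.7 38 -58.5 0 0 0; 0 -34.7 38 -58.5 0 0 0; 0 -34.7 38 -58.5 0 0 0; 0 -34.7 38 -58.5 0 0 0; 0 -34.7 38 -58.5 0 0 0; 0 -34.7 38 -58.5 0 0 0", grip_force=30)

```text
time_s: 1.6
position: [0.439, -0.1207, 0.2197]
orientation: [-0.706, 0.04, 0.706, 0.04]
contact_force: [1.3, -0.2, 0.4]
finger_gap: 0.0004
```

Emit:
servo_tool(steps="5 0 0 0 0 0 0; 10 0 0 0 0 0 0; 14.5 0 0 0 0 0 0; 14.5 0 0 0 0 0 0")

```text
time_s: 2.1
position: [0.4366, -0.1208, 0.0725]
orientation: [-0.704, 0.04, 0.708, 0.039]
contact_force: [-0.5, -0.5, 0.8]
finger_gap: 0.0006
```

```bash
python3 - <<'E'
from h import *
from bench import vision
for n in("top","side"):
    s=vision.snapshot(n); np.savez(f"pics/{n}1.npz",**s)
s=load("side1");crop(s,220,130,370,260,5,"sc1")
E
```

```text
(no output)
```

View pics/sc1.png

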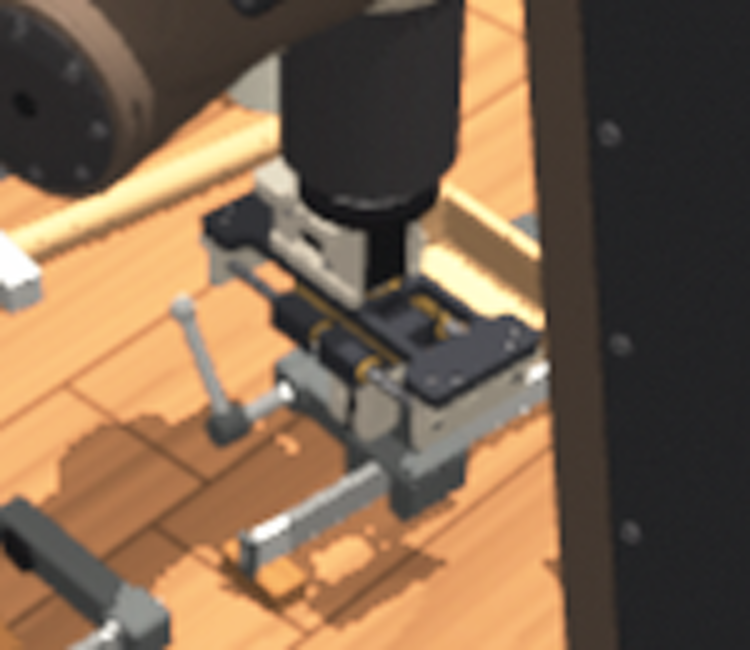

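The finger is behind the lug on the +y side, and the gripper's body clears the handle ball (crop 182,308). Now pushing.

Emit:
servo_tool(steps="0 0.6 0 0 0 0 0; 0 1.2 0 0 0 0 0; 0 1.8 0 0 0 0 0; 0 2.3 0 0 0 0 0; 0 2.8 0 0 0 0 0; 0 3.3 0 0 0 0 0; 0 3.8 0 0 0 0 0; 0 4.3 0 0 0 0 0; 0 4.8 0 0 0 0 0; 0 5.2 0 0 0 0 0; 0 5.6 0 0 0 0 0; 0 6 0 0 0 0 0; 0 6 0 0 0 0 0")

```text
time_s: 3.82
position: [0.4328, -0.1795, 0.0748]
orientation: [-0.706, 0.039, 0.706, 0.039]
contact_force: [0.0, 0.6, -0.5]
finger_gap: 0.0002
```

```bash
python3 - <<'E'
from h import *
from bench import vision,manip
for n in("top","side"):
    s=vision.snapshot(n); np.savez(f"pics/{n}2.npz",**s)
s=load("side2");crop(s,220,130,370,260,5,"sc2")
print(manip.get_state()["contact_force"])
E
```

```text
[ 0.31345594 -0.38235762 -0.59222376]
```

View pics/sc2.png

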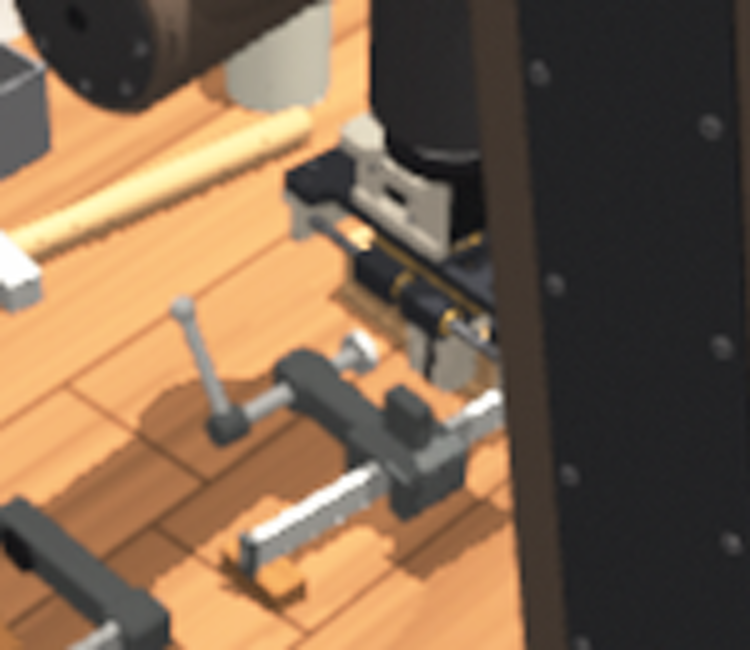

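The jaw hasn't moved: the lug is still at crop (407,415), and the finger is on its far side or clear of it. I'll check the geometry before going on.

```bash
python3 - <<'E'
from h import *
from bench import manip
st=manip.get_state(); M=R.from_quat(st["orientation"]).as_matrix(); p=st["position"]; print(p,M.round(3))
s=load("side2");t=load("top2")
f=lambda q:((proj(s,q)-[220,130]+.4)*5).round(0)
print("tcp",f(p),"tip",f(p+M[:,0]*.014), "top tcp",proj(t,p))
print("lug",f([.4348,-.156,.081]))
for q in((440,382),(450,375)): print("dep",dep(s,220+q[0]/5-.4,130+q[1]/5-.4))
print("lug dep",dep(s,220+407/5-.4,130+395/5-.4))
crop(t,250,100,410,230,5,"tc2")
E
```

```text
[ 0.43277934 -0.17926818  0.07486046] [[-0.    -0.111 -0.994]
 [ 0.    -0.994  0.111]
 [-1.    -0.     0.   ]]
tcp [440. 383.] tip [439. 401.] top tcp [311.09000394 202.46563128]
lug [410. 394.]
dep [ 0.42053401 -0.16439127  0.09327871]
dep [ 0.41970239 -0.17192633  0.09416298]
lug dep [ 0.43528329 -0.15360377  0.08125441]
```

View pics/tc2.png

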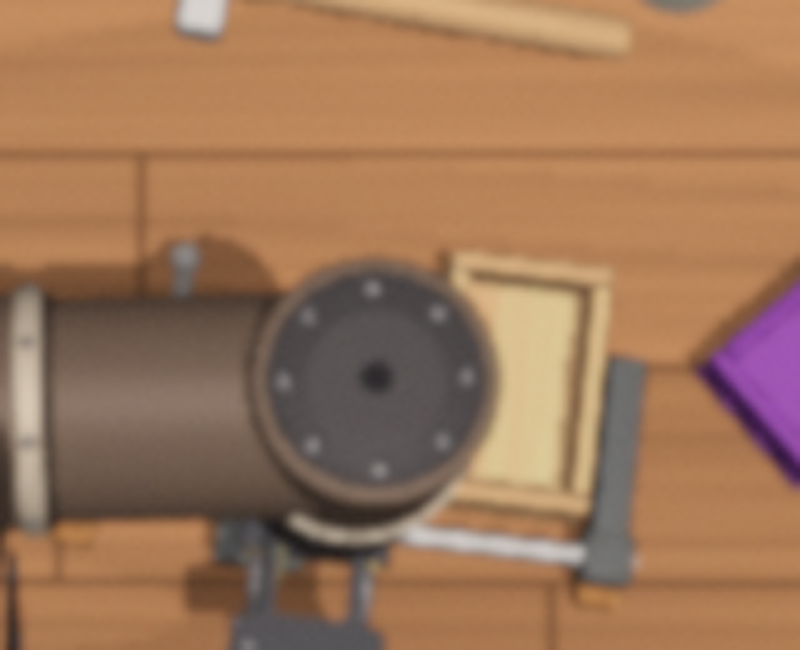

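```bash
python3 - <<'E'
from h import *
for n,p in(("side1",[.4366,-.1208,.0725]),("side2",[.4328,-.1793,.0749])):
    s=load(n); p=np.array(p)
    print(n,"tcp px",proj(s,p),"tip",proj(s,p-[0,0,.014]))
    X=np.array([.9938,-.1113,0]);Y=np.array([.1113,.9938,0])
    for z in(-.014,.01): print("corner",z,[proj(s,p+a*.021*X+b*.0095*Y+[0,0,z]).round(1) for a,b in((-1,1),(-1,-1),(1,1))])
    u,v=proj(s,p)
    for du in(-6,-3,0,3,6):
        print(du,[tuple(((dep(s,u+du,v+dv))*1000).round().astype(int)) for dv in(-10,-6,-3,0,3,6)])
s=load("side1");crop(s,270,180,330,240,10,"sc1b")
s=load("side2");crop(s,270,180,330,240,10,"sc2b")
a=cv2.imread("pics/sc1b.png");b=cv2.imread("pics/sc2b.png");cv2.imwrite("pics/sc12.png",cv2.resize(np.hstack([a,b]),(800,400)))
E
```

```text
side1 tcp px [292.77306467 216.40680575] tip [292.68277328 220.01727233]
corner -0.014 [array([295.1, 225.5]), array([300.1, 222.5]), array([285.3, 217.6])]
corner 0.01 [array([295.3, 219.3]), array([300.4, 216.2]), array([285.4, 211.4])]
-6 [(np.int64(417), np.int64(-74), np.int64(154)), (np.int64(450), np.int64(-110), np.int64(94)), (np.int64(448), np.int64(-109), np.int64(85)), (np.int64(481), np.int64(-145), np.int64(27)), (np.int64(494), np.int64(-159), np.int64(-3)), (np.int64(484), np.int64(-148), np.int64(-2))]
-3 [(np.int64(408), np.int64(-76), np.int64(157)), (np.int64(435), np.int64(-106), np.int64(107)), (np.int64(438), np.int64(-110), np.int64(91)), (np.int64(436), np.int64(-107), np.int64(82)), (np.int64(457), np.int64(-131), np.int64(41)), (np.int64(453), np.int64(-127), np.int64(34))]
0 [(np.int64(403), np.int64(-82), np.int64(157)), (np.int64(423), np.int64(-105), np.int64(115)), (np.int64(421), np.int64(-103), np.int64(106)), (np.int64(424), np.int64(-106), np.int64(91)), (np.int64(445), np.int64(-131), np.int64(48)), (np.int64(446), np.int64(-132), np.int64(35))]
3
[... 1543 characters left out ...]
420), np.int64(-164), np.int64(93)), (np.int64(476), np.int64(-233), np.int64(0)), (np.int64(470), np.int64(-226), np.int64(-3))]
3 [(np.int64(390), np.int64(-138), np.int64(165)), (np.int64(416), np.int64(-170), np.int64(114)), (np.int64(419), np.int64(-174), np.int64(98)), (np.int64(418), np.int64(-174), np.int64(88)), (np.int64(470), np.int64(-240), np.int64(0)), (np.int64(460), np.int64(-228), np.int64(1))]
6 [(np.int64(400), np.int64(-163), np.int64(142)), (np.int64(417), np.int64(-185), np.int64(104)), (np.int64(418), np.int64(-187), np.int64(91)), (np.int64(465), np.int64(-247), np.int64(10)), (np.int64(461), np.int64(-243), np.int64(3)), (np.int64(429), np.int64(-204), np.int64(37))]
```

View pics/sc12.png

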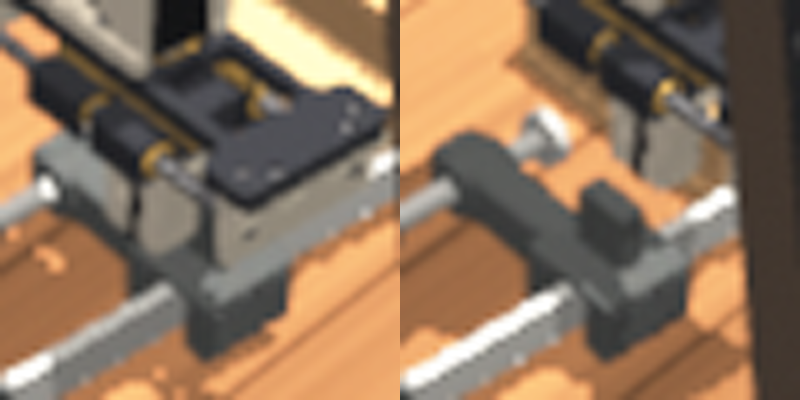

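```bash
python3 - <<'E'
from h import *
for n,p,h in(("side0",[.2865,-.6106,.2189],.14),("side1",[.4366,-.1208,.0725],.06),("side2",[.4328,-.1793,.0749],.06)):
    s=load(n);p=np.array(p)
    v,u=np.mgrid[0:420,0:560]; d=s["range_z"]
    P=s["origin"]+(rot(s)@np.linalg.inv(s["intrinsics"])@np.stack([u.ravel(),v.ravel(),np.ones(u.size)])*d.ravel()).T
    m=(np.linalg.norm((P-p)[:,:2],axis=1)<h)&(np.abs(P[:,2]-p[2])<.12)&(d.ravel()>0)
    m&=P[:,2]>.06
    print(n,np.histogram((P[m,2]-p[2])*1000,bins=np.arange(-40,125,5)))
s=load("side0");crop(s,410,60,490,150,6,"sg0")
E
```

```text
side0 (array([  0,   0,   0,   0,   0,   0,   0,   0,   0,   6,   9,  15,  13,
         8,  14,   7,  13,  16,  20,  17,   6,   1,  28,  59,  55,  99,
        54,  80,  57,  81, 258,  93]), array([-40, -35, -30, -25, -20, -15, -10,  -5,   0,   5,  10,  15,  20,
        25,  30,  35,  40,  45,  50,  55,  60,  65,  70,  75,  80,  85,
        90,  95, 100, 105, 110, 115, 120]))
side1 (array([  0,   0,   0,   0,   0,   3,   5,   4,   4,   4,  15,  17,  16,
        16,  16,  14,  10,   5,   6,   1,   0,   0,   5,  16,  32,  67,
        81, 132,  41,  50,  94,  95]), array([-40, -35, -30, -25, -20, -15, -10,  -5,   0,   5,  10,  15,  20,
        25,  30,  35,  40,  45,  50,  55,  60,  65,  70,  75,  80,  85,
        90,  95, 100, 105, 110, 115, 120]))
side2 (array([ 0,  0,  0,  0,  0, 14, 10, 17, 30, 19, 19, 16, 16, 25, 16, 14,  8,
        4,  5,  1,  0,  1, 10, 27, 33, 47, 99, 72, 23, 55, 73, 56]), array([-40, -35, -30, -25, -20, -15, -10,  -5,   0,   5,  10,  15,  20,
        25,  30,  35,  40,  45,  50,  55,  60,  65,  70,  75,  80,  85,
        90,  95, 100, 105, 110, 115, 120]))
```

View pics/sg0.png

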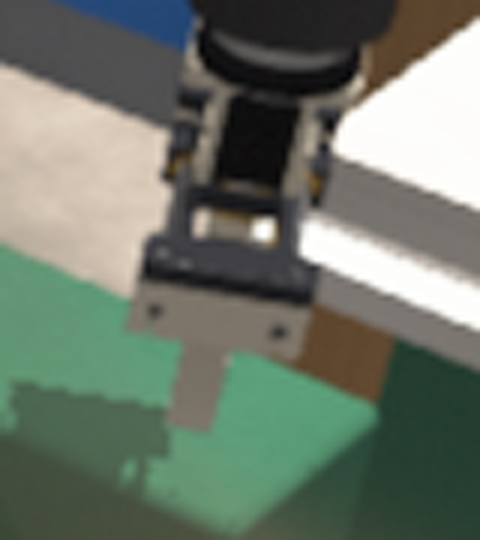

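The side depth in three frames, with the fingers open and closed, shows the real fingertip about 8 mm above the reported TCP rather than 14 mm below it. The finger therefore passed just over the lug. The lug, pad and ball are where they were. I'll go by the camera: back off, lower about 22 mm more, and check the height.

Emit:
servo_tool(steps="-2 0 0 0 0 0 0; -2 -3 0 0 0 0 0; -2 -6.3 0 0 0 0 0; 0 -6.3 0 0 0 0 0; 2.2 -6.3 0 0 0 0 0; 2.2 -6.3 0 0 0 0 0; 2.2 -6.3 0 0 0 0 0")

```text
time_s: 4.8
position: [0.4402, -0.1166, 0.0534]
orientation: [0.706, -0.039, -0.706, -0.039]
contact_force: [0.1, -0.6, 1.0]
finger_gap: 0.0004
```

```bash
cat >> h.py <<'E'
def cloud(s):
    v,u=np.mgrid[0:420,0:560]; d=s["range_z"].ravel()
    P=s["origin"]+(rot(s)@np.linalg.inv(s["intrinsics"])@np.stack([u.ravel(),v.ravel(),np.ones(u.size)])*d).T
    return P,d>0
E
python3 - <<'E'
from h import *
from bench import vision,manip
print(manip.get_state()["position"],manip.get_state()["contact_force"])
for n in("top","side"):
    s=vision.snapshot(n); np.savez(f"pics/{n}3.npz",**s)
s=load("side3");crop(s,250,150,330,240,6,"sc3")
E
```

```text
[ 0.44019449 -0.11664605  0.05342824] [ 0.11483553 -0.57261022  1.03393331]
```

View pics/sc3.png

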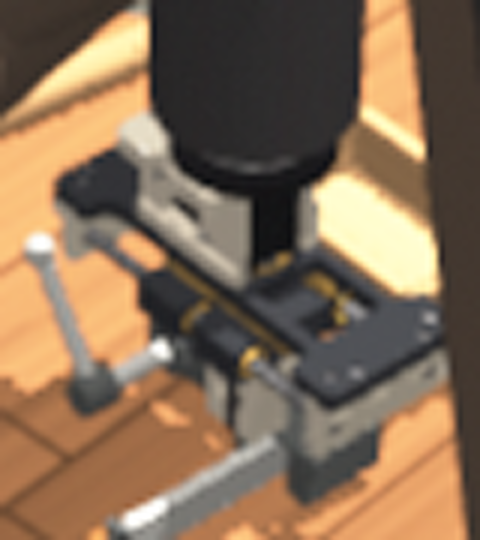

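The finger now hangs lower, with its tip near crop (255,445), just above the bar and on the +y side of the head. I'll push a little and check.

Emit:
servo_tool(steps="0 0.6 0 0 0 0 0; 0 1.2 0 0 0 0 0; 0 1.8 0 0 0 0 0; 0 2.4 0 0 0 0 0; 0 3 0 0 0 0 0; 0 3.5 0 0 0 0 0")

```text
time_s: 5.65
position: [0.4359, -0.1513, 0.053]
orientation: [0.706, -0.039, -0.706, -0.04]
contact_force: [-1.8, 6.5, 3.3]
finger_gap: 0.0005
```

```bash
python3 - <<'E'
from h import *
from bench import vision,manip
print(manip.get_state()["position"],manip.get_state()["contact_force"])
for n in("top","side"):
    s=vision.snapshot(n); np.savez(f"pics/{n}4.npz",**s)
s=load("side4");crop(s,250,150,330,240,6,"sc4")
E
```

```text
[ 0.4358905  -0.15133771  0.05295495] [-1.77279212  6.49712292  3.2755071 ]
```

View pics/sc4.png

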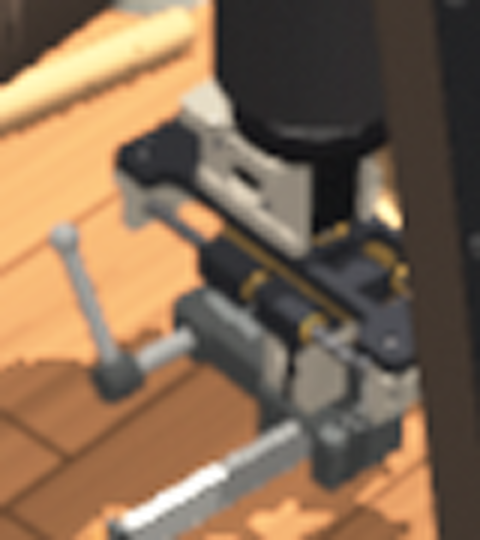

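It works: 6.5 N, and the jaw and ball have slid (ball now at crop (65,238)). About 40 mm remains to the drawer.

Emit:
servo_tool(steps="0 0.5 0 0 0 0 0; 0 1 0 0 0 0 0; 0 1.5 0 0 0 0 0; 0 2 0 0 0 0 0; 0 2.5 0 0 0 0 0; 0 3 0 0 0 0 0; 0 3.3 0 0 0 0 0; 0 3.5 0 0 0 0 0")

```text
time_s: 6.75
position: [0.4316, -0.1848, 0.0528]
orientation: [-0.706, 0.039, 0.706, 0.04]
contact_force: [-3.6, 24.1, 11.1]
finger_gap: 0.0005
```

```bash
python3 - <<'E'
from h import *
from bench import vision,manip
print(manip.get_state()["position"],manip.get_state()["contact_force"])
for n in("top","side"):
    s=vision.snapshot(n); np.savez(f"pics/{n}5.npz",**s)
s=load("side5");crop(s,250,150,330,240,6,"sc5")
s=load("top5");crop(s,250,115,400,225,5,"tc5")
E
```

```text
[ 0.43157834 -0.18477628  0.05282955] [-3.5966861  24.06712914 11.10965947]
```

View pics/sc5.png

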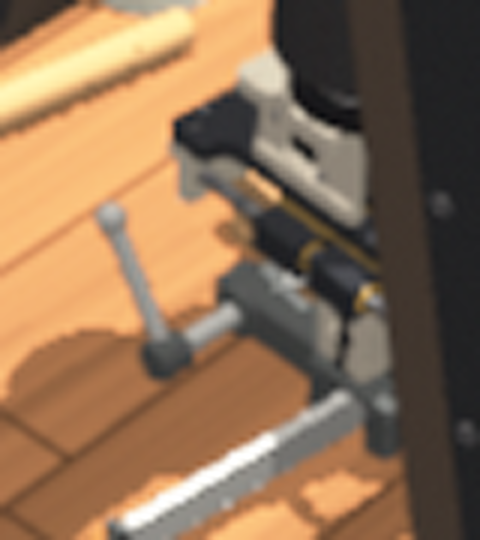

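View pics/tc5.png

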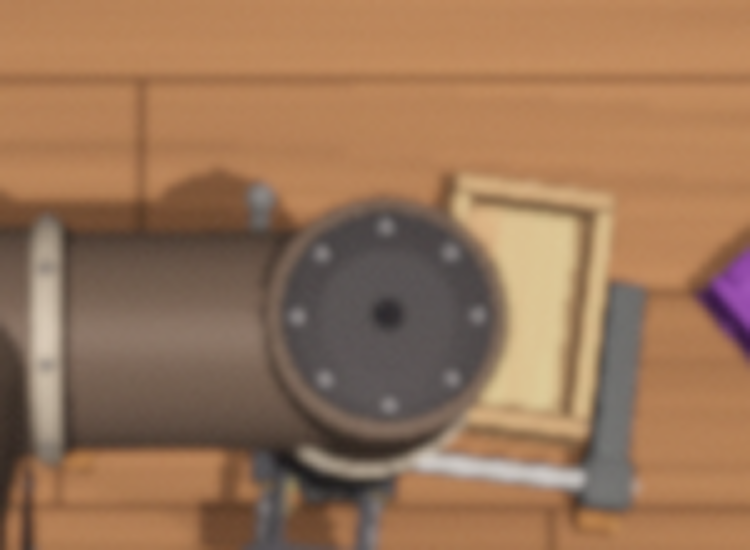

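Emit:
servo_tool(steps="0 0.1 0 0 0 0 0; 0 0.2 0 0 0 0 0; 0 0.2 0 0 0 0 0")

```text
time_s: 7.22
position: [0.4315, -0.1852, 0.0529]
orientation: [-0.706, 0.038, 0.706, 0.041]
contact_force: [-4.3, 29.9, 12.5]
finger_gap: 0.0007
```

Stiff now, 24 to 30 N with no slide, so the jaw should be bound. Backing off and rising to look.

Emit:
servo_tool(steps="0 -1 0 0 0 0 0; 0 -3 0 0 0 0 0; -4 -4 0 0 0 0 0; -9 -6 0 0 0 0 0; -13 -12 0 0 0 0 0; -13 -18 0 0 0 0 0; -13 -23 0 0 0 0 0; -13 -25 0 0 0 0 0; -13 -25 0 0 0 0 0")

```text
time_s: 8.35
position: [0.4596, 0.0613, 0.1827]
orientation: [0.706, -0.039, -0.706, -0.038]
contact_force: [-0.4, -0.1, 0.0]
finger_gap: 0.0004
```

```bash
python3 - <<'E'
from h import *
from bench import vision,manip
print(manip.get_state()["position"],manip.get_state()["contact_force"])
for n in("top","side"):
    s=vision.snapshot(n); np.savez(f"pics/{n}6.npz",**s)
s=load("side6");crop(s,230,140,350,240,6,"sc6")
s=load("top6");crop(s,250,135,400,225,5,"tc6")
E
```

```text
[0.45959515 0.06129211 0.18273348] [-0.40564562 -0.1201907   0.01748022]
```

View pics/sc6.png

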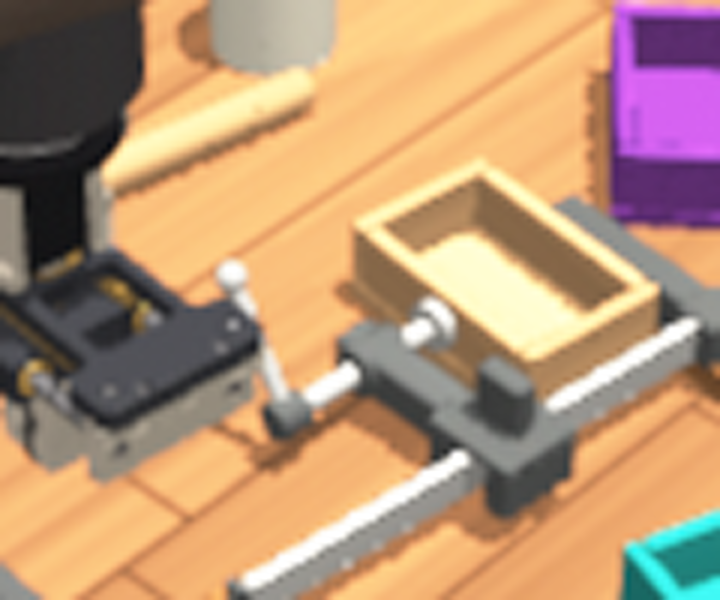

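View pics/tc6.png

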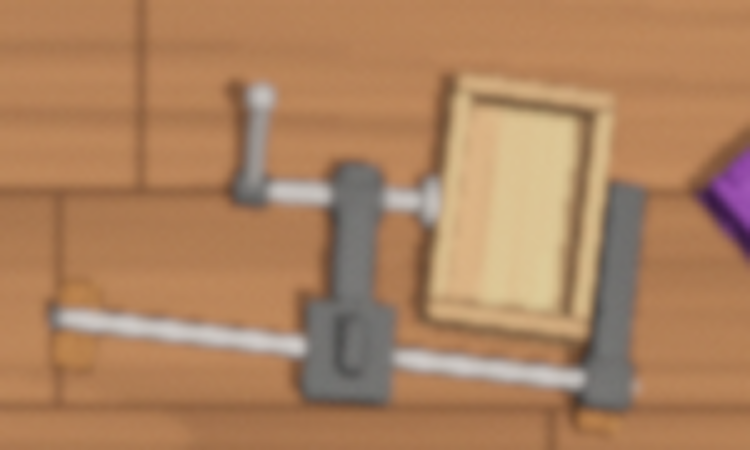

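The pad is on the drawer. The screw's slope in the image is about 3°, against about 6.4° for the bar, so the jaw is tilted about 3°. The drawer is unmoved. Next, measure the ball and the finger's offset.

```bash
python3 - <<'E'
from h import *
from bench import manip
t=load("top6"); s=load("side6")
T=lambda x,y:(250+x/5-.4,135+y/5-.4); S=lambda x,y:(230+x/6-.4,140+y/6-.4)
o1,o2=t["origin"],s["origin"]; d1,d2=ray(t,*T(260,96)),ray(s,*S(232,276))
k=np.linalg.lstsq(np.c_[d1,-d2],o2-o1,rcond=None)[0]; A=o1+k[0]*d1;B=o2+k[1]*d2; ball=(A+B)/2
print("ball",ball,np.linalg.norm(A-B))
h=onz(t,*T(250,190),.042); p=onz(t,*T(432,201),.035)
print("hub",h,"pad",p)
for n,c in(("drawer0",[(447,76),(611,92),(588,340),(430,320)]),):print(n)
# mask head+arm min area for jaw yaw
st=manip.get_state(); M=R.from_quat(st["orientation"]).as_matrix(); print("tcp",st["position"])
# jaw frame: yaw from screw
y=(h-p)[:2]; print("screw yaw",np.degrees(np.arctan2(-y[0],y[1])))
# finger position seen in side6
P,ok=cloud(s); q=st["position"]; m=ok&(np.linalg.norm((P-q)[:,:2],axis=1)<.04)&(P[:,2]>q[2]-.03)&(P[:,2]<q[2]+.06)
Q=(P[m]-q)@M*1000; print(np.percentile(Q,[1,10,50,90,99],axis=0).round(1))
E
```

```text
ball [ 0.56455663 -0.15321607  0.09153684] 0.0009530367093365577
hub [ 0.52130431 -0.1490784   0.042     ] pad [ 0.5163737  -0.25218682  0.035     ]
drawer0
tcp [0.4592179  0.05982089 0.18262151]
screw yaw -2.737782116708389
[[-49.6 -16.3 -16.3]
 [-40.7 -14.4  -9. ]
 [-23.3 -12.3  12.9]
 [-11.2  -2.9  18.5]
 [ -7.5   3.6  21. ]]
```

```bash
python3 - <<'E'
from h import *
from bench import manip
st=manip.get_state(); M=R.from_quat(st["orientation"]).as_matrix()
for p in([.62,-.16,.1827],[.62,-.16,.069],[.513,-.1545,.069]): print(((np.array(p)-st["position"])@M*100).round(2))
E
```

```text
[ -0.    20.07 -18.41]
[ 11.37  20.07 -18.41]
[11.37 20.7  -7.72]
```

Emit:
servo_tool(steps="0 2 -5 0 0 0 0; 0 6 -10 0 0 0 0; 0 11 -14 0 0 0 0; 0 16 -17 0 0 0 0; 0 20 -18.4 0 0 0 0; 0 20 -18.4 0 0 0 0; 4 20 -18.4 0 0 0 0; 8 20 -18.4 0 0 0 0; 11.4 20 -18.4 0 0 0 0; 11.4 20 -18.4 0 0 0 0; 11.4 20 -18.4 0 0 0 0")

```text
time_s: 9.82
position: [0.6209, -0.1592, 0.0703]
orientation: [0.707, -0.039, -0.705, -0.039]
contact_force: [0.5, -0.7, 0.8]
finger_gap: 0.0002
```

```bash
python3 - <<'E'
from h import *
from bench import vision,manip
print(manip.get_state()["position"],manip.get_state()["contact_force"])
s=vision.snapshot("side"); np.savez(f"pics/side7.npz",**s)
crop(s,230,120,350,220,6,"sc7")
E
```

```text
[ 0.62087844 -0.15919639  0.07033099] [ 0.48557236 -0.66102037  0.76761254]
```

View pics/sc7.png

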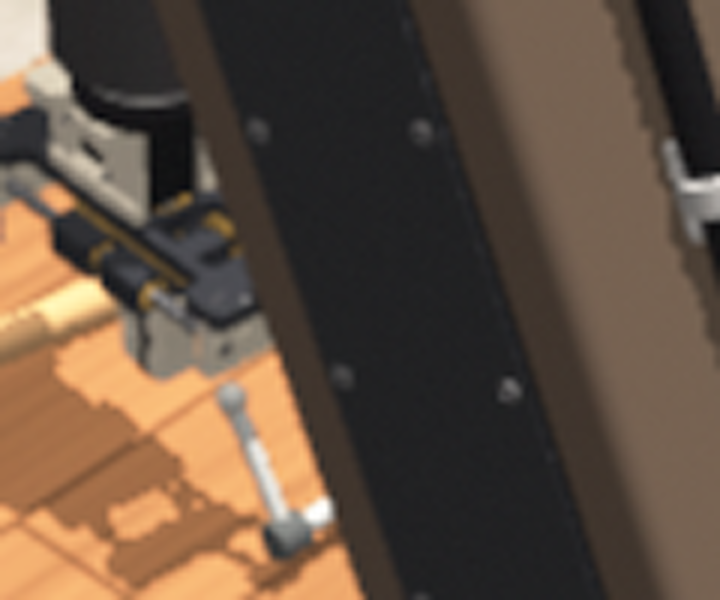

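The finger is on the ball's far (+x) side, at crop (165,350), with the ball at (232,395). Pulling it over.

Emit:
servo_tool(steps="0.1 0 0.8 0 0 0 0; 0.1 0.1 1.6 0 0 0 0; 0.1 0.15 2.4 0 0 0 0; 0.1 0.2 3.2 0 0 0 0; 0.1 0.2 4 0 0 0 0; 0.1 0.3 4.8 0 0 0 0; 0.1 0.3 5.6 0 0 0 0; 0.1 0.4 6.4 0 0 0 0; 0.1 0.4 7.2 0 0 0 0; 0.1 0.5 8 0 0 0 0; 0.1 0.5 8.8 0 0 0 0; 0.1 0.6 9.6 0 0 0 0; 0.1 0.6 10.2 0 0 0 0; 0.1 0.6 10.2 0 0 0 0")

```text
time_s: 11.62
position: [0.5175, -0.1534, 0.0676]
orientation: [-0.706, 0.039, 0.706, 0.039]
contact_force: [3.4, -0.2, -1.4]
finger_gap: 0.0001
```

```bash
python3 - <<'E'
from h import *
from bench import vision,manip
print(manip.get_state()["position"],manip.get_state()["contact_force"])
s=vision.snapshot("side"); np.savez(f"pics/side8.npz",**s)
crop(s,230,120,350,220,6,"sc8")
E
```

```text
[ 0.51753196 -0.15344385  0.0675648 ] [ 3.44983503 -0.19907879 -1.35713838]
```

View pics/sc8.png

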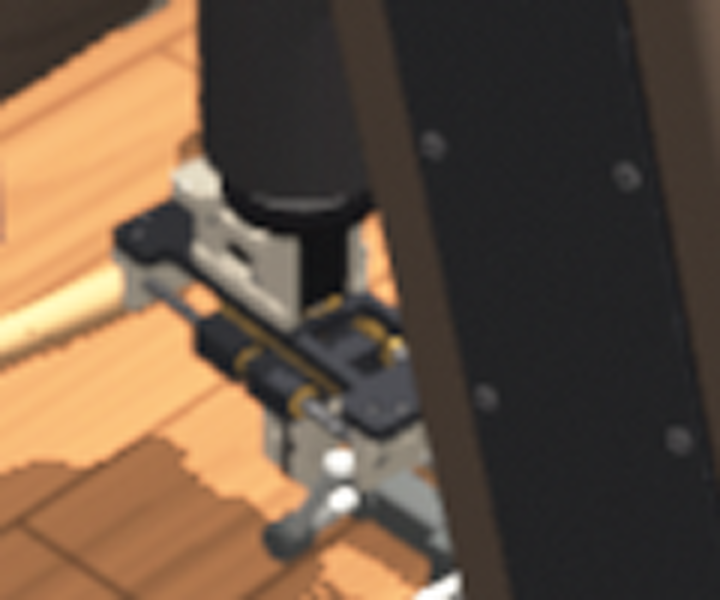

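The handle is over, with the ball at crop (340,462). I'll work out its angle.

```bash
python3 - <<'E'
from h import *
s=load("side8"); X=np.array([.9986,-.05,0]);n=np.array([.05,.9986,0])
for c in((232,276,"side6"),(340,462,"side8")):
    s=load(c[2]); d=ray(s,230+c[0]/6-.4,(140 if c[2]=="side6" else 120)+c[1]/6-.4); o=s["origin"]
    q=np.array([.5646,-.1532,.09]); P=o+d*((q-o)@n)/(d@n); A=np.array([.522,-.151,.03])
    v=P-A; print(P, "len",np.linalg.norm([v@X,v[2]]),"angle",.6-np.arctan2(v@X,v[2]))
E
```

```text
[ 0.56384069 -0.15316198  0.09188045] len 0.07472602938304973 angle 0.004909231605700892
[ 0.48841707 -0.14938551  0.09693305] len 0.07490067694974593 angle 1.0654402367051319
```

Ball radius comes out at 74.9 mm (75 expected) and the angle is about 1.07. Going 11 mm further.

Emit:
servo_tool(steps="0 0 0.4 0 0 0 0; 0 0 0.8 0 0 0 0; 0 0 1.1 0 0 0 0; 0 0 1.1 0 0 0 0")

```text
time_s: 12.18
position: [0.5076, -0.1523, 0.068]
orientation: [0.706, -0.039, -0.706, -0.039]
contact_force: [5.2, -0.1, 0.7]
finger_gap: 0.0003
```

Emit:
servo_tool(steps="0 0 -2 0 0 0 0; 0 0 -6 0 0 0 0; -4 0 -9 0 0 0 0; -9 0 -9 0 0 0 0; -14 0 -9 0 0 0 0; -14 -5 -7 0 0 0 0; -14 -10 -3 0 0 0 0; -14 -15 2 0 0 0 0; -14 -20 6 0 0 0 0; -14 -24 8 0 0 0 0; -14 -24 8 0 0 0 0; -14 -24 8 0 0 0 0")

```text
time_s: 13.68
position: [0.4532, 0.0947, 0.2073]
orientation: [-0.705, 0.039, 0.707, 0.038]
contact_force: [-0.2, -0.4, -0.5]
finger_gap: 0.0007
```

```bash
python3 - <<'E'
from h import *
from bench import vision,manip
st=manip.get_state();print(st["position"],st["contact_force"],st["time_s"])
for n in("top","side"):
    s=vision.snapshot(n); np.savez(f"pics/{n}9.npz",**s)
s=load("side9");crop(s,230,140,350,240,6,"sc9")
s=load("top9");crop(s,250,135,400,225,5,"tc9")
E
```

```text
[0.45321396 0.09471612 0.2072749 ] [-0.17218859 -0.37962244 -0.49855575] 13.675
```

View pics/sc9.png

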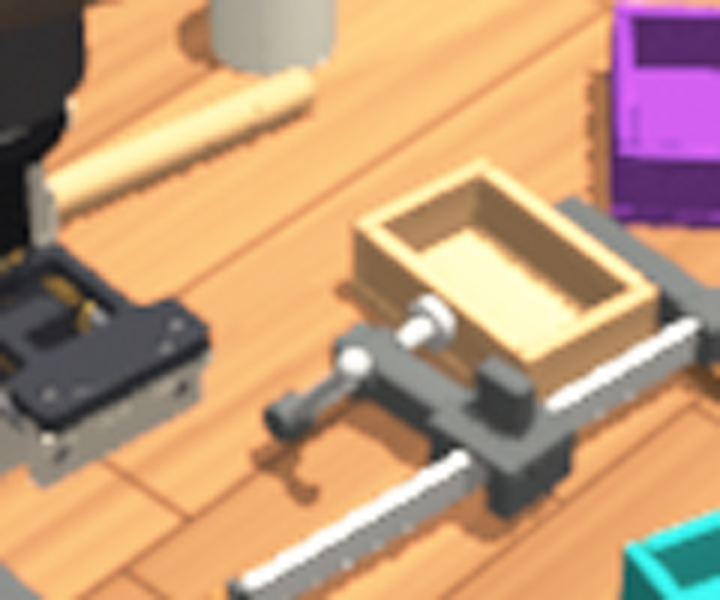

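View pics/tc9.png

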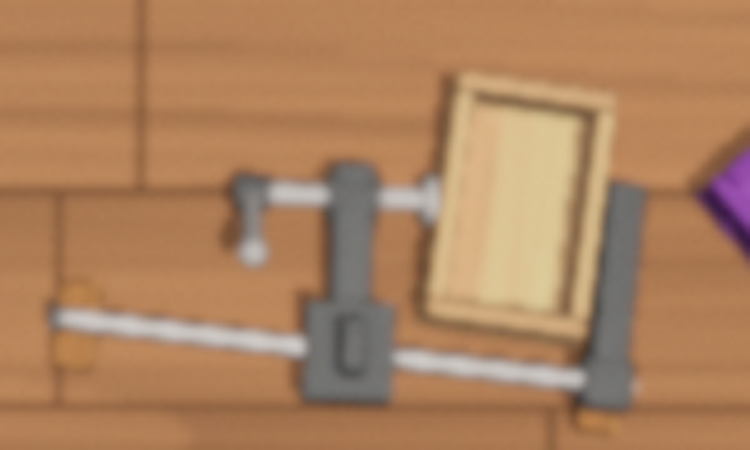

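```bash
python3 - <<'E'
from h import *
X=np.array([.9986,-.05,0]);n=np.array([.05,.9986,0])
s=load("side9"); t=load("top9")
for s,u,v in((s,230+354/6-.4,140+360/6-.4),(t,250+253/5-.4,135+252/5-.4)):
    d=ray(s,u,v); o=s["origin"]; q=np.array([.5646,-.1532,.09]); A=np.array([.522,-.151,.03])
    P=o+d*((q-o)@n)/(d@n); w=P-A; print(P,np.linalg.norm([w@X,w[2]]),.6-np.arctan2(w@X,w[2]))
P=onz(t,u,v,.0905); print("top onz", P, .6-np.arcsin(((P-A)@X)/.075))
h=onz(t,250+252/5-.4,135+188/5-.4,.042); p=onz(t,250+432/5-.4,135+199/5-.4,.035); y=(h-p)[:2]; print("screw yaw",np.degrees(np.arctan2(-y[0],y[1])))
E
```

```text
[ 0.47882868 -0.14890542  0.09167412] 0.07530793924843356 1.2112016116687343
[ 0.47830371 -0.14887914  0.09343597] 0.07705459584085679 1.2036661659653771
top onz [ 0.47874154 -0.14898353  0.0905    ] 1.2154381377443335
screw yaw -2.7671084518637477
```

```bash
python3 -c "
from bench import ticket;print(ticket.hand_in())"
```

```text
the job is handed in; nothing more can be done
None
```

I pushed the loaded clamp's jaw by its lug until it bound on the drawer, pulled the handle over, backed the arm off and handed the job in at about 14 s. No verdict is reported. I could not measure the pad's force on the drawer directly; I inferred that it is tight from the handle angle and the bound jaw.

**Last checks:**
- **Handle:** about 1.21 rad, with both cameras agreeing within 0.01, so inside the 1.2–1.4 aim.
- **Jaw:** tilted about 3.6° from the bar. It bound at 24–30 N of push with almost no further slide.
- **Drawer:** its outline in the top view is within about 1 pixel (3 mm) of where it started.
- **Robot:** near-zero force reading and clear of everything. It never went near the empty clamp.

**One disagreement:** the fingertips measured about 8 mm above the reported TCP, not 14 mm below it as described. Because of this my first push passed just over the lug without moving anything; I lowered the tool by the camera and repeated it.

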